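Stamp a nameplate on the sprung marking rest

ROBOT

A 7-joint arm with a two-finger parallel gripper is mounted at the origin on the work surface. World frame = base frame: x ahead of the robot, y to its left, z up, the work surface at z = 0. Lengths are in m, angles in rad, forces in N, time in s.
With the tool pointing down it reaches from about 0.4 to 0.85 m from the base axis. Payload 4.5 kg.
Tool frame: the origin (TCP) lies at the very end of the fingers, on their centre line; the grasp point (between the pads) lies 19 mm behind it (tcp_to_grasp is the z of the grasp point in the tool frame, in m); z points along the fingers, y is the line along which they close (so a half turn about z gives the same grasp; the last joint's range is limited). The gripper opens to 88 mm and grips with 3 to 60 N. Pads are 18 mm wide; open, the fingers measure 123 mm over their backs; the gripper's body (75 mm by 187 mm) begins 45 mm behind the grasp point.
Start: joints at [-1.184, 0.689, -0.195, 1.565, 0.157, 0.902, -0.215], TCP at [0.216, 0.587, 0.239] pointing down, gripper open.
Joint ranges: [-3.01, 3.01], [-0.46, 2.08], [-1.47, 1.51], [0.13, 2.56], [-1, 4.14], [0.04, 2.09], [-2.66, 2.66]. Speed limits (rad/s): [2.57, 2.57, 3.14, 3.14, 3.14, 3.14, 3.14].

INTERFACE

Orientations are given as a unit quaternion [x, y, z, w].
In Python, from plant import * gives the robot as it stands. The module is installed in compiled form; this text tells all that it offers.
- The arm moves only by the shell command python3 -m jog 'ROWS' [OPENING] [FORCE]. ROWS is JSON, a list that holds one entry, the list of rows, each a list of 6 numbers: the shift along the tool's x, y, z in m, then the turn, a rotation vector about the tool's x, y, z in rad. In form: [[[dx, dy, dz, ax, ay, az], ...]]. A call has 1 to 12 rows; each row shifts and turns the commanded pose from where the row before left it, along the tool's axes as they then stand; what a row does not reach is not made up. A row lasts 1/8 s, in which the tool goes at most 62.5 mm and 10.7 degrees, less where a joint would pass 70% of its speed; a pose out of reach is approached as far as the arm can. A call with a gripper value outside its range is refused whole. OPENING is the finger opening in m, from 0 to 0.0881, set as the call begins (- or left out, the last holds). The fingers move at their own pace and stop on an object; FORCE is the grip in N (left out, the last holds). Time passes only in rows, so rows that do not move let the fingers close. It gives the time, the measured TCP pose, the force, the opening and the grip force at its end, in the units of the state.
- get_state(): the state, without advancing time (a new reading comes with each control period).
- snapshot(name): name is "side" or "top" or "wrist"; returns a dict with "frame" (420x560x3 uint8, red, green, blue), "mtx" (3x3 intrinsics, pixels), "xyz" and "orientation" of the camera in the world; the wrist camera has in their place "mount" (4x4, takes a point from camera to tool coordinates, whose origin is the TCP and whose axes are the flange's). Camera axes: x right, y down, z forward; pixel columns grow to the right and rows downward; lengths in m; the calibration is good to about 2 mm. The wrist camera is an equidistant fisheye: a pixel r from the principal point sees the ray r / f radians off the axis. A picture is of the moment at which its call begins: read the wrist's pose just before it. There is no depth.
- finish_job(): hands the job in; it is judged then, once.
The state is a dict: "clock": time; "q": joint angles; "qd": joint speeds; "joint_torque": joint torques, N m; "tool_pos": TCP position; "eef_rot": TCP orientation; "contact_force": force on the tool from outside, world axes, zero at the start; "moment": the same for the moment, N m; "opening": opening from 0.0 (shut) to 1.0 (fully open); "finger_force": force on a finger pad.
Only numpy, scipy, OpenCV 4.12 (cv2) and the standard library are available. Lean on these libraries where they do the work, as an engineer would, in place of code of your own. Each camera call takes 0.05 s, during which the arm holds its last target. There are 200 camera calls.

TASK

Take the green hand stamp and press it squarely onto the middle of the blank nameplate on the sprung marking rest, its long side along the plate's long side, pushing the plate smoothly down about half its travel and holding it there for about a second. Lift the stamp straight off without sliding it on the plate, then set it down upright on the round yellow pad. Leave the red stamp alone.

Things in the scene. Friction and masses are not known exactly. Their poses are not given: they have to be found in the camera images.
- stamp_green: Loose hand stamp, 0.25 kg, standing upright. Steel foot 44 (x) by 28 (y) by 12 mm high, thin neck, then a green flat-sided block handle 32 (x) by 24 mm (y), 28 to 92 mm above the underside; 94 mm tall. Origin: centre of the foot's underside, the marking face; z up, x along the foot's long side. Grip across the 24 mm sides (along y), about 70 mm above the underside.
- stamp_red: Loose hand stamp of the same shape and size with a red handle, standing on the bench; not needed. Origin and axes as for the green one.
- plate: Aluminium nameplate 72 (x) by 52 mm (y), black-edged white field in its middle, fixed on a dark 80 by 60 mm platen on springs over a fixed blue block 100 by 80 mm. Origin: centre of its upper face, 60 mm above the bench unpressed; z up, x along the long side. It sinks straight down, 12 mm at most to a hard stop (3 N to start, 8 N at 6 mm, 13.5 N at 12 mm), and springs back.
- pad: Fixed round yellow pad with a black rubber middle, 110 mm across and 6 mm thick, lying flat on the bench. Origin: centre of its underside; its upper face is 6 mm above the bench.
Mind the look-alikes: they are no part of the job. What is meant by the stamp_green is not blue or white, and is the smaller of those in its own colour.

How it is judged:
By the outcome, as a careful person would: the job done as asked, in the order asked, and still so for the second after the job is handed in, with the robot touching nothing.
It also fails if it takes over 48 s, if anything falls off the work surface, if the arm or the gripper's body presses on something with over 40 N, if the wrist force passes 120 N, or if a joint passes its speed limit or range.

## Working session

There is one attempt and no reset: what is moved stays moved. The work goes in short steps, Python scripts to look and compute and a shell command to move; the robot and the scene stay as the last step left them, time stands still between calls to the robot, and variables do not carry over. Pictures are saved under pics/ and viewed, at most 10 in all, crops included, and the job is handed in when it is done.

```bash
mkdir -p pics; python3 - <<'E'
from plant import *
import cv2,numpy as np,pickle
s=get_state();print(s['clock'],s['tool_pos'],s['eef_rot'],s['opening'])
d={}
for n in ["top","side"]:
    d[n]=snapshot(n);cv2.imwrite(f"pics/{n}0.png",d[n]['frame'][...,::-1]);print(n,d[n]['mtx'],d[n]['xyz'],d[n]['orientation'])
pickle.dump(d,open('d.pkl','wb'))
E
```

```text
0.0 [0.21577114 0.58587825 0.23788709] [ 1.75442809e-01  9.84489169e-01 -9.42164344e-04 -9.87019750e-05] 0.9974454576802884
top [[500.23820225   0.         283.22665797]
 [  0.         500.23820225 202.484885  ]
 [  0.           0.           1.        ]] [ 0.31830465 -0.04460511  1.38300074] [ 0.70664001 -0.70339723  0.05507712 -0.0534672 ]
side [[408.09601693   0.         288.38749036]
 [  0.         408.09601693 213.73827574]
 [  0.           0.           1.        ]] [0.4587018  0.77613543 0.6563316 ] [-0.03360653  0.88950174 -0.4556236   0.00802489]
```

View pics/top0.png

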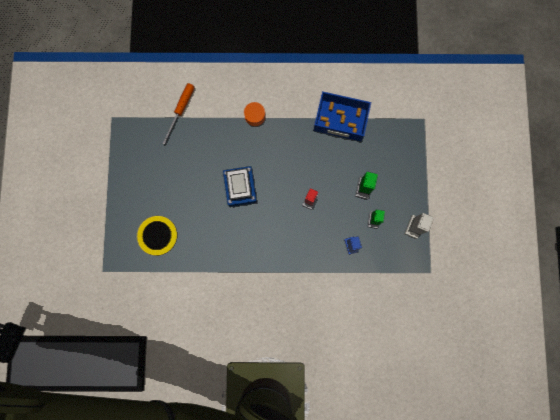

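View pics/side0.png

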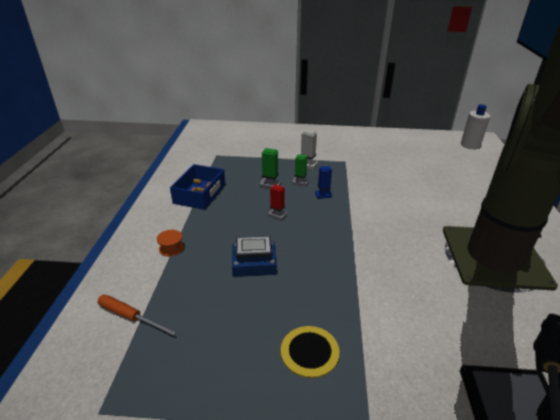

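The overhead view shows two green stamps: the larger at (368,183) and the smaller at (377,217). The red one is at (311,197), blue at (353,244) and white at (420,225). The smaller green one at (377,217) fits the description. The plate is at (239,184) and the pad at (157,235). I'll measure these and confirm the choice in one crop.

```bash
cat > h.py <<'E'
import cv2,numpy as np
from scipy.spatial.transform import Rotation as R
def ray(c,uv):
    d=np.linalg.inv(c['mtx'])@np.array([uv[0],uv[1],1.]);return np.array(c['xyz']),R.from_quat(c['orientation']).apply(d)
def onz(c,uv,z):
    o,d=ray(c,uv);return o+d*(z-o[2])/d[2]
def tri(c1,p1,c2,p2):
    a,u=ray(c1,p1);b,v=ray(c2,p2);t=np.linalg.lstsq(np.c_[u,-v],b-a,rcond=None)[0]
    return (a+t[0]*u+b+t[1]*v)/2,np.linalg.norm(a+t[0]*u-b-t[1]*v)
def blobs(f,lo,hi,amin=30):
    m=cv2.inRange(cv2.cvtColor(f,cv2.COLOR_RGB2HSV),np.array(lo),np.array(hi))
    cs,_=cv2.findContours(m,cv2.RETR_EXTERNAL,cv2.CHAIN_APPROX_NONE)
    return sorted([c for c in cs if cv2.contourArea(c)>=amin],key=cv2.contourArea,reverse=True)
def cen(c):
    m=cv2.moments(c);return m['m10']/m['m00'],m['m01']/m['m00']
E
python3 - <<'E'
import pickle;from h import *
d=pickle.load(open('d.pkl','rb'));t,s=d['top'],d['side']
G=[blobs(x['frame'],(45,120,50),(75,255,255)) for x in(t,s)]
for i in(0,1):
    print('green',[ (cen(g[i]),cv2.contourArea(g[i])) for g in G],tri(t,cen(G[0][i]),s,cen(G[1][i])))
Y=[blobs(x['frame'],(22,120,80),(34,255,255),100)[0] for x in(t,s)]
e=[cv2.fitEllipse(y)[0] for y in Y];print('pad',e,onz(t,e[0],.006),onz(s,e[1],.006))
b=t['frame'][160:210,218:262]
m=np.zeros((420,560,3),np.uint8);m[160:210,218:262]=b
W=blobs(m,(0,0,140),(180,70,255),50)[0]
r=cv2.minAreaRect(W);print('plate',r)
P=np.array([onz(t,p,.06)[:2] for p in cv2.boxPoints(r)]);print(P,P.mean(0),np.diff(P,axis=0))
for (u,v) in [(233,238)]: pass
m=np.zeros((420,560,3),np.uint8);m[230:262,225:285]=s['frame'][230:262,225:285]
W=blobs(m,(0,0,120),(180,70,255),50)[0];r=cv2.minAreaRect(W);print(r,onz(s,r[0],.06))
a=cv2.resize(t['frame'][150:260,290:440],None,fx=4,fy=4,interpolation=cv2.INTER_CUBIC)
cv2.imwrite('pics/crop1.png',a[...,::-1])
E
```

```text
green [((369.5363881401617, 180.24258760107816), 185.5), ((268.4390507011866, 162.14940668824164), 309.0)] (array([ 0.57982363, -0.27612779,  0.07933681]), np.float64(0.0025309718416989865))
green [((378.4181034482759, 215.98419540229884), 116.0), ((300.2867194371152, 164.76165347405453), 189.5)] (array([ 0.48671448, -0.30068734,  0.06201472]), np.float64(0.0020570335767684635))
pad [(156.5325927734375, 235.19725036621094), (309.6340637207031, 351.3608703613281)] [0.43867895 0.30145603 0.006     ] [0.43994046 0.30808295 0.006     ]
plate ((238.1210174560547, 183.30685424804688), (25.860685348510742, 19.234811782836914), 81.46923065185547)
[[0.60594775 0.10589358]
 [0.61408342 0.05465087]
 [0.54399795 0.04324997]
 [0.53599569 0.09409872]] [0.5750062  0.07447329] [[ 0.00813567 -0.05124271]
 [-0.07008547 -0.01140091]
 [-0.00800227  0.05084875]]
((253.0, 244.0), (8.0, 20.0), 90.0) [0.57636802 0.07391616 0.06      ]
```

View pics/crop1.png

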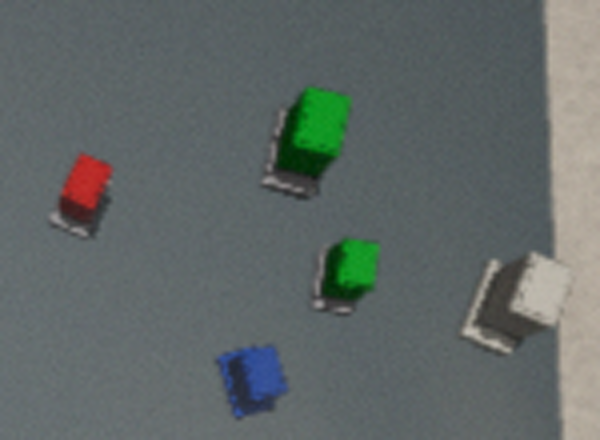

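The small green stamp is at crop (352,267), clearly smaller than the big one at (315,130), so it is the target, at about (0.487,-0.30). Its foot is yawed by about -9°. I'll move above it by way of a point that keeps the arm in reach.

```bash
python3 -m jog '[[[-0.037,-0.029,0,0,0,0],[-0.037,-0.029,0,0,0,0],[-0.038,-0.029,0,0,0,0],[-0.038,-0.029,0,0,0,0],[-0.038,-0.029,0,0,0,0],[-0.038,-0.029,0,0,0,0],[-0.038,-0.029,0,0,0,0],[-0.038,-0.029,0,0,0,0],[-0.038,-0.029,0,0,0,0],[-0.038,-0.029,0,0,0,0],[-0.038,-0.029,0,0,0,0],[-0.037,-0.029,0,0,0,0]]]' 0.06 20
python3 -m jog '[[[-0.011,-0.039,0,0,0,0],[-0.011,-0.039,0,0,0,0],[-0.011,-0.039,0,0,0,0],[-0.011,-0.039,0,0,0,0],[-0.011,-0.039,0,0,0,0],[-0.011,-0.039,0,0,0,0],[-0.011,-0.039,0,0,0,0],[-0.011,-0.039,0,0,0,0],[-0.010,-0.038,0,0,0,0],[0,0,0,0,0,-0.095],[0,0,0,0,0,-0.095],[0,0,0,0,0,0]]]'
python3 - <<'E'
from plant import *
import cv2,pickle,numpy as np
s=get_state();w=snapshot('wrist');pickle.dump((s,w),open('w1.pkl','wb'));cv2.imwrite('pics/w1.png',w['frame'][...,::-1])
print(s['clock'],s['q'],s['tool_pos'],s['eef_rot'],w['mtx'],w['mount'],s['contact_force'])
E
```

```text
clock: 1.6
tool_pos: [0.5213, 0.102, 0.2385]
eef_rot: [0.176, 0.984, -0.0, -0.0]
contact_force: [0.6, 0.5, -0.2]
opening: 0.681
finger_force: 0.0
clock: 3.1
tool_pos: [0.4915, -0.2589, 0.2383]
eef_rot: [0.082, 0.997, 0.0, -0.0]
contact_force: [0.0, 0.4, 0.0]
opening: 0.683
finger_force: 0.0
3.1 [ 0.61988767  0.61217666 -0.36007722  1.77235216  0.28294729  0.80899946
  1.5295439 ] [ 0.49150133 -0.25889095  0.23831169] [ 8.19219282e-02  9.96638635e-01  3.25705123e-04 -3.50974895e-04] [[325.1922621    0.         283.43735813]
 [  0.         325.1922621  205.04374854]
 [  0.           0.           1.        ]] [[-6.52623029e-04 -9.51966327e-01 -3.06202034e-01  7.95659763e-02]
 [ 9.99999061e-01 -9.90253084e-04  9.47299964e-04  1.35523952e-03]
 [-1.20501518e-03 -3.06201128e-01  9.51966080e-01 -1.45838484e-01]
 [ 0.00000000e+00  0.00000000e+00  0.00000000e+00  1.00000000e+00]] [0.00569066 0.40507256 0.03298275]
```

View pics/w1.png

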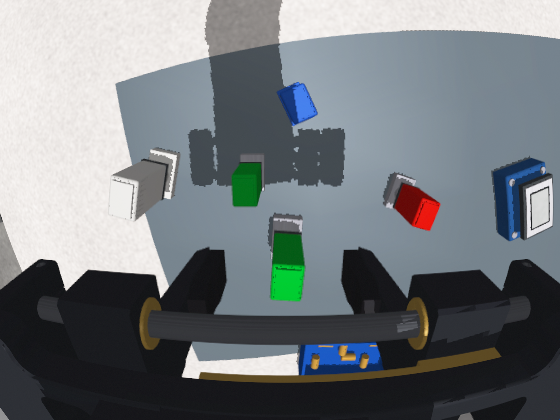

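The wrist view shows the small green stamp at (247,180), the large one at (287,260) and red at (415,205). I'll measure the small stamp's handle top and foot by casting rays.

```bash
cat >> h.py <<'E'
def wpts(s,w,pts,z):
    """wrist pixels -> world points on plane z"""
    p=(np.asarray(pts,float).reshape(-1,2)-w['mtx'][:2,2])/[w['mtx'][0,0],w['mtx'][1,1]]
    r=np.linalg.norm(p,axis=1,keepdims=True);d=np.c_[p/np.maximum(r,1e-9)*np.sin(r),np.cos(r)]
    M=np.array(w['mount']);Rt=R.from_quat(s['eef_rot'])
    o=Rt.apply(M[:3,3])+s['tool_pos'];D=Rt.apply(d@M[:3,:3].T)
    return o+D*((z-o[2])/D[:,2:])
def rect(P):
    c,(a,b),_=r=cv2.minAreaRect((P[:,:2]*1000).astype(np.float32));B=cv2.boxPoints(r)
    e=[B[1]-B[0],B[2]-B[1]];l=max(e,key=np.linalg.norm);y=np.degrees(np.arctan2(l[1],l[0]))
    return np.array(c)/1000,sorted((a,b)),(y+90)%180-90
E
python3 - <<'E'
import pickle;from h import *
s,w=pickle.load(open('w1.pkl','rb'));f=w['frame']
g=[c for c in blobs(f,(45,120,30),(75,255,255),100)];print([(cen(c),cv2.contourArea(c)) for c in g])
c=min(g,key=lambda c:abs(cen(c)[0]-247)+abs(cen(c)[1]-180))
m=np.zeros(f.shape[:2],np.uint8);cv2.drawContours(m,[c],-1,255,-1)
V=f.max(2);v=V[m>0];print(np.percentile(v,[5,20,40,60,80,95]));t,_=cv2.threshold(v.reshape(-1,1),0,255,cv2.THRESH_OTSU);print(t)
hi=((m>0)&(V>t)).astype(np.uint8)*255
C=max(cv2.findContours(hi,0,1)[0],key=cv2.contourArea);print(cv2.boundingRect(C))
print('top',rect(wpts(s,w,C,.092)))
x,y,a,b=225,145,50,70
k=cv2.resize(f[y:y+b,x:x+a],None,fx=8,fy=8,interpolation=cv2.INTER_NEAREST);cv2.imwrite('pics/crop2.png',k[...,::-1])
E
```

```text
[((287.0233992228417, 267.5551613448217), 1973.0), ((246.335758678187, 184.14370168258299), 1099.5)]
[ 82.  91. 106. 112. 112. 113.]
99.0
(232, 174, 26, 32)
top (array([ 0.48523459, -0.29342133]), [22.95979881286621, 30.08661651611328], np.float32(-7.8788986))
```

View pics/crop2.png

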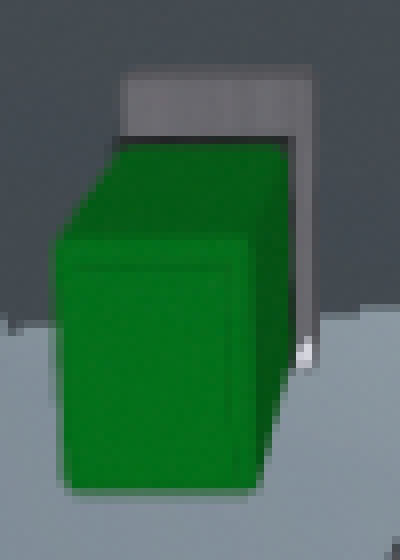

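The handle top measures 23 × 30 mm against 24 × 32 expected, at (0.485,-0.293) with yaw -7.9°. Before descending I'll check the gripper body's clearance to the neighbouring stamps and print the next tool delta.

```bash
cat >> h.py <<'E'
def delta(s,xyz,yaw):
    """tool-frame shift and turn about tool z to reach xyz with stamp yaw (deg), grasp y-axis aligned, half-turn chosen nearest"""
    Rt=R.from_quat(s['eef_rot']);X=Rt.apply([1,0,0]);cur=np.degrees(np.arctan2(X[1],X[0]))
    dy=(yaw-cur+90)%180-90
    print('shift',Rt.inv().apply(np.array(xyz)-s['tool_pos']).round(4),'turn z(tool) rad',round(-np.radians(dy),4),'tilt',Rt.apply([0,0,1]).round(4))
E
python3 - <<'E'
import pickle;from h import *
s,w=pickle.load(open('w1.pkl','rb'));d=pickle.load(open('d.pkl','rb'));t=d['top']
def tw(p,q):
    a,u=ray(t,p);A,B=wpts(s,w,[q],0)[0],wpts(s,w,[q],.1)[0];v=B-A
    k=np.linalg.lstsq(np.c_[u,-v],A-a,rcond=None)[0];return a+k[0]*u,np.linalg.norm(a+k[0]*u-A-k[1]*v)
print('white top',tw((425,221.5),(122,198)))
print('green top',tw((378.5,216),(244,190)))
print('white z=.12',wpts(s,w,[(112,177),(137,180),(109,217),(130,220)],.12).round(3))
delta(s,[.485,-.293,.13],-7.9); delta(s,[.485,-.293,.051],-7.9)
a=wpts(s,w,[(264.4,153.7),(240.2,153.7),(264.4,190.6)],.012);print(a,np.linalg.norm(a[0]-a[1]),np.linalg.norm(a[0]-a[2]),(a[1]+a[2])/2)
E
```

```text
white top (array([ 0.46810405, -0.41096605,  0.10841431]), np.float64(4.8235492320424826e-05))
green top (array([ 0.48196737, -0.29229487,  0.10678446]), np.float64(0.001319613985146444))
white z=.12 [[ 0.445 -0.409  0.12 ]
 [ 0.452 -0.383  0.12 ]
 [ 0.481 -0.425  0.12 ]
 [ 0.488 -0.402  0.12 ]]
shift [ 0.0008 -0.0348  0.1083] turn z(tool) rad -0.0261 tilt [-6.e-04  7.e-04 -1.e+00]
shift [ 0.0007 -0.0348  0.1873] turn z(tool) rad -0.0261 tilt [-6.e-04  7.e-04 -1.e+00]
[[ 0.46620697 -0.27505375  0.012     ]
 [ 0.46130022 -0.30278362  0.012     ]
 [ 0.50974407 -0.28292123  0.012     ]] 0.028160650019864623 0.04424223902114654 [ 0.48552214 -0.29285243  0.012     ]
```

The foot gives 28.2 × 44.2 mm at (0.4855,-0.2929) with yaw about -9.5°, agreeing with the top-face result and with the tool's current yaw. The white stamp is about 0.112 m tall, so I'll grip at 77 mm to keep the body at 0.122 m, above it.

```bash
python3 -m jog '[[[0.001,-0.017,0,0,0,0],[0,-0.018,0,0,0,0],[0,0,0.03,0,0,0],[0,0,0.03,0,0,0],[0,0,0.03,0,0,0],[0,0,0.03,0,0,0],[0,0,0.03,0,0,0],[0,0,0.02,0,0,0],[0,0,0.01,0,0,0],[0,0,0,0,0,0]]]' 0.06 40
python3 -m jog '[[[0,0,0,0,0,0],[0,0,0,0,0,0],[0,0,0,0,0,0],[0,0,0,0,0,0],[0,0,0,0,0,0]]]' 0.0 40
```

```text
clock: 4.4
tool_pos: [0.4848, -0.2939, 0.0583]
eef_rot: [0.082, 0.997, -0.0, -0.0]
contact_force: [0.5, 0.0, -0.3]
opening: 0.681
finger_force: 0.0
clock: 5.03
tool_pos: [0.4853, -0.2935, 0.059]
eef_rot: [0.081, 0.997, -0.0, 0.0]
contact_force: [-0.1, -0.7, 3.9]
opening: 0.267
finger_force: 39.7
```

```bash
python3 -m jog '[[[0,0,-0.01,0,0,0],[0,0,-0.03,0,0,0],[0,0,-0.04,0,0,0],[0,0,-0.04,0,0,0],[0,0,-0.022,0,0,0]]]'
python3 -m jog '[[[-0.003,0.025,0,0,0,0],[-0.003,0.036,0,0,0,0],[-0.003,0.036,0,0,0,0],[-0.003,0.036,0,0,0,0],[-0.003,0.036,0,0,0,0],[-0.003,0.036,0,0,0,0],[-0.003,0.036,0,0,0,0],[-0.003,0.036,0,0,0,0],[-0.003,0.025,0,0,0,0],[0,0,0,0,0,-0.162],[0,0,0,0,0,-0.162],[0,0,0,0,0,0]]]'
python3 - <<'E'
from plant import *
import cv2,pickle
s=get_state();w=snapshot('wrist');pickle.dump((s,w),open('w2.pkl','wb'));cv2.imwrite('pics/w2.png',w['frame'][...,::-1])
print(s['clock'],s['tool_pos'],s['eef_rot'],s['contact_force'],s['moment'])
E
```

```text
clock: 5.65
tool_pos: [0.4854, -0.2932, 0.2029]
eef_rot: [0.081, 0.997, -0.0, 0.001]
contact_force: [0.5, -0.2, -3.2]
opening: 0.27
finger_force: 39.7
clock: 7.15
tool_pos: [0.5601, 0.0004, 0.2006]
eef_rot: [-0.08, 0.997, 0.0, -0.001]
contact_force: [0.3, 0.2, -3.2]
opening: 0.269
finger_force: 39.7
7.15 [5.60107529e-01 3.53275103e-04 2.00612177e-01] [-7.97638863e-02  9.96813581e-01  2.63480716e-04 -5.81075455e-04] [ 0.30928056  0.20104917 -3.22323937] [-0.01543738 -0.02037734  0.00845555]
```

View pics/w2.png

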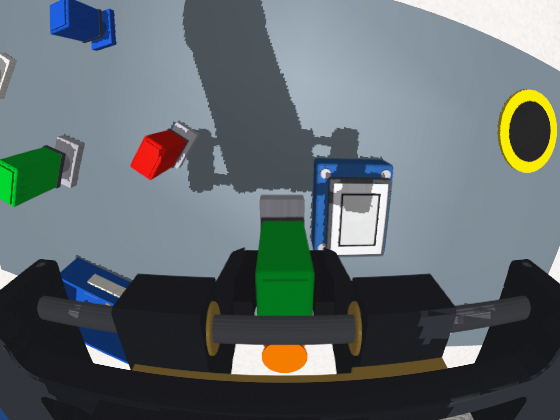

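The held stamp's foot is at (282,207), and the plate's black-edged field is centred near (360,219). I'll measure both by ray casting.

```bash
python3 - <<'E'
import pickle;from h import *
s,w=pickle.load(open('w2.pkl','rb'));f=w['frame'];g=cv2.cvtColor(f,cv2.COLOR_RGB2GRAY)
x0,y0,x1,y1=326,172,392,262
sub=g[y0:y1,x0:x1]
for th in (50,70,90):
    m=(sub<th).astype(np.uint8)*255
    cs,h=cv2.findContours(m,cv2.RETR_CCOMP,cv2.CHAIN_APPROX_NONE)
    for c in cs:
        if 400<cv2.contourArea(c)<4500: print(th,cv2.boundingRect(c+[x0,y0]),cv2.contourArea(c),rect(wpts(s,w,c+[x0,y0],.06)))
# foot of held stamp
m=cv2.inRange(f,(70,70,70),(150,150,150));m2=np.zeros_like(m);m2[190:228,255:310]=cv2.inRange(f[190:228,255:310],(85,80,80),(150,140,145))
hs=cv2.cvtColor(f,cv2.COLOR_RGB2HSV)
print(f[207,255:310:3].tolist());print(f[188:226:2,282].tolist())
k=cv2.resize(f[160:270,245:405],None,fx=5,fy=5,interpolation=cv2.INTER_NEAREST);cv2.imwrite('pics/crop3.png',k[...,::-1])
E
```

```text
70 (326, 172, 64, 90) 700.5 (array([0.57162604, 0.05702538]), [53.50627136230469, 100.53850555419922], np.float32(-17.495453))
90 (326, 172, 66, 90) 868.0 (array([0.57475684, 0.07563083]), [62.15688705444336, 90.44085693359375], np.float32(9.9591675))
[[147, 161, 172], [148, 163, 173], [112, 112, 119], [113, 112, 119], [115, 113, 120], [113, 113, 118], [111, 111, 117], [112, 111, 117], [110, 111, 116], [110, 110, 116], [115, 113, 119], [109, 108, 114], [111, 110, 116], [114, 114, 120], [110, 110, 116], [108, 108, 113], [108, 108, 114], [151, 165, 175], [149, 163, 173]]
[[118, 130, 138], [157, 170, 181], [156, 170, 180], [137, 147, 156], [92, 91, 96], [91, 92, 97], [110, 110, 115], [110, 110, 116], [110, 110, 116], [110, 111, 116], [110, 110, 116], [109, 110, 115], [110, 111, 116], [110, 111, 116], [102, 102, 108], [39, 40, 43], [36, 49, 43], [3, 98, 23], [5, 98, 25]]
```

View pics/crop3.png

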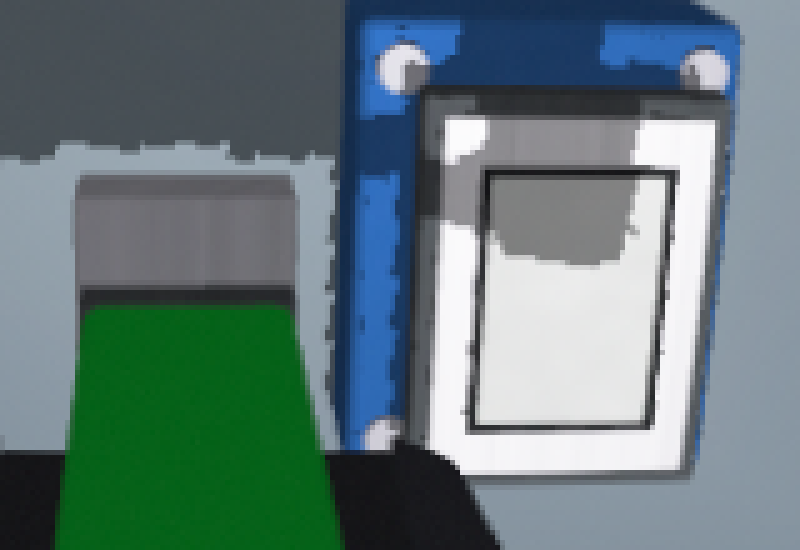

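```bash
python3 - <<'E'
import pickle;from h import *
s,w=pickle.load(open('w2.pkl','rb'))
P=lambda c:np.array(c)/5.+[245,160]-.4
B=wpts(s,w,P([(485,171),(680,171),(652,431),(466,431)]),.06)
print(B.round(4),rect(B),B.mean(0))
O=wpts(s,w,P([(440,115),(718,118),(688,470)]),.06);print(O.round(4),np.linalg.norm(O[0]-O[1]),np.linalg.norm(O[1]-O[2]),(O[0]+O[2])/2,np.degrees(np.arctan2(*(O[2]-O[1])[1::-1])))
b=s['tool_pos'][2]-.0585
F=wpts(s,w,P([(76,194),(297,194)]),b+.012);d=F[1]-F[0]
print('bottom',b,F.round(4),np.linalg.norm(d),'yaw',np.degrees(np.arctan2(d[1],d[0]))-90)
y=np.arctan2(d[1],d[0])-np.pi/2
fc=F.mean(0)+.022*np.array([np.cos(y),np.sin(y),0]);Rt=R.from_quat(s['eef_rot'])
print('foot centre',fc,'in tool',Rt.inv().apply(fc-s['tool_pos']))
c=B.mean(0)
delta(s,[*(c[:2]-fc[:2]+s['tool_pos'][:2]),s['tool_pos'][2]],9.2)
E
```

```text
[[0.5534 0.0555 0.06  ]
 [0.5472 0.0928 0.06  ]
 [0.6004 0.101  0.06  ]
 [0.6056 0.0633 0.06  ]] (array([0.57666461, 0.07809123]), [38.1241569519043, 53.85496139526367], np.float32(8.723152)) [0.57663193 0.07814707 0.06      ]
[[0.5443 0.045  0.06  ]
 [0.5358 0.0978 0.06  ]
 [0.6079 0.1111 0.06  ]] 0.053532200345723716 0.07325768707020759 [0.57607768 0.07802534 0.06      ] 10.389340085257903
bottom 0.14211217719864289 [[ 0.5409 -0.016   0.1541]
 [ 0.5366  0.011   0.1541]] 0.0273347286548191 yaw 9.080974053024164
foot centre [0.56047036 0.00095659 0.15411218] in tool [-0.00050607  0.00050921  0.04649979]
shift [-0.0282  0.0736  0.    ] turn z(tool) rad -0.0009 tilt [-1.2e-03  4.0e-04 -1.0e+00]
```

```bash
python3 -m jog '[[[-0.009,0.024,0,0,0,0],[-0.010,0.024,0,0,0,0],[-0.009,0.024,0,0,0,0],[0,0,0,0,0,0],[0,0,0.02,0,0,0],[0,0,0.02,0,0,0],[0,0,0.015,0,0,0],[0,0,0.010,0,0,0],[0,0,0.003,0,0,0],[0,0,0,0,0,0]]]'
python3 - <<'E'
from plant import *
import cv2,pickle
s=get_state();w=snapshot('wrist');pickle.dump((s,w),open('w3.pkl','wb'))
k=cv2.resize(w['frame'][165:265,215:350],None,fx=5,fy=5,interpolation=cv2.INTER_CUBIC);cv2.imwrite('pics/w3.png',k[...,::-1])
print(s['clock'],s['tool_pos'],s['eef_rot'],s['contact_force'])
E
```

```text
clock: 8.45
tool_pos: [0.5771, 0.076, 0.1329]
eef_rot: [-0.08, 0.997, 0.0, 0.0]
contact_force: [-0.1, 0.4, -2.8]
opening: 0.271
finger_force: 39.7
8.45 [0.57705039 0.07601814 0.13291019] [-8.04096708e-02  9.96761876e-01  7.63573907e-05  2.03606585e-04] [-0.0508567   0.44550232 -2.78514568]
```

View pics/w3.png

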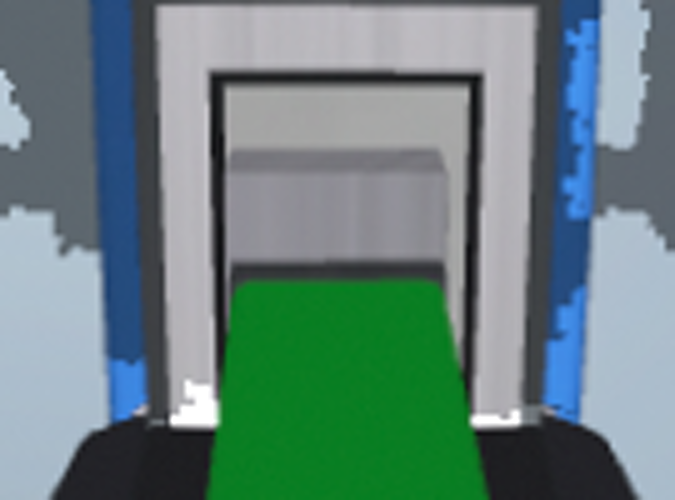

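The crop shows the foot centred at column 338, with the plate centred near 346, so the stamp is about 1 mm short in tool y. The edges are parallel. I'll compute the correction.

```bash
python3 - <<'E'
import pickle;from h import *
s,w=pickle.load(open('w3.pkl','rb'));Rt=R.from_quat(s['eef_rot'])
T=lambda c,z:Rt.inv().apply(wpts(s,w,np.array(c)/5.+[215,165]-.4,z)-s['tool_pos']).round(4)*1000
b=s['tool_pos'][2]-.0585
print('foot top rear',T([(231,171),(445,171)],b+.012)); print('foot bottom rear',T([(231,152),(441,152)],b))
print('black outer',T([(210,72),(483,72)],.06),'plate outer',T([(156,5),(539,5)],.06))
print('sides row171',T([(161,171),(534,171),(213,171),(480,171)],.06))
E
```

```text
foot top rear [[ 21.3 -12.5  46.5]
 [ 21.2  14.   46.5]]
foot bottom rear [[ 20.2 -13.3  58.5]
 [ 20.2  14.2  58.5]]
black outer [[ 27.6 -17.   72.9]
 [ 27.6  20.7  72.9]] plate outer [[ 37.1 -24.3  72.9]
 [ 37.1  28.3  72.9]]
sides row171 [[ 13.3 -24.3  72.9]
 [ 13.3  28.3  72.9]
 [ 13.3 -17.   72.9]
 [ 13.3  20.6  72.9]]
```

```bash
python3 -m jog '[[[0.0018,0.0013,0,0,0,0],[0,0,0,0,0,0],[0,0,0.004,0,0,0],[0,0,0.004,0,0,0],[0,0,0.002,0,0,0],[0,0,0.001,0,0,0],[0,0,0,0,0,0]]]'
python3 -m jog '[[[0,0,0.001,0,0,0],[0,0,0.001,0,0,0],[0,0,0.001,0,0,0],[0,0,0.001,0,0,0],[0,0,0.001,0,0,0],[0,0,0.001,0,0,0],[0,0,0.001,0,0,0]]]'
```

```text
clock: 9.38
tool_pos: [0.5748, 0.077, 0.1216]
eef_rot: [-0.081, 0.997, 0.0, -0.0]
contact_force: [-0.6, -0.7, -2.2]
opening: 0.268
finger_force: 39.7
clock: 10.25
tool_pos: [0.575, 0.077, 0.1149]
eef_rot: [-0.08, 0.997, 0.0, 0.0]
contact_force: [-0.7, -0.2, 1.9]
opening: 0.268
finger_force: 39.7
```

```bash
python3 -m jog '[[[0,0,0.001,0,0,0],[0,0,0.001,0,0,0],[0,0,0.001,0,0,0],[0,0,0,0,0,0]]]'; python3 -c "
from plant import *
for i in range(6): snapshot('top');s=get_state();print(s['clock'],s['tool_pos'],s['contact_force'])"
```

```text
clock: 10.75
tool_pos: [0.575, 0.077, 0.1119]
eef_rot: [-0.08, 0.997, 0.0, 0.0]
contact_force: [-0.4, -0.8, 4.9]
opening: 0.272
finger_force: 39.7
10.8 [0.57500221 0.07692585 0.11187061] [-1.2871763  -0.64257858  3.82027504]
10.85 [0.57498194 0.07696469 0.11187584] [-1.0012231  -0.80253121  4.10340203]
10.9 [0.57498746 0.07696645 0.1118574 ] [-0.6710467  -2.36598699  3.94072765]
10.95 [0.57497084 0.07698966 0.11183538] [-1.73971336 -0.9672568   4.23102597]
11.0 [0.57496535 0.0769719  0.11180776] [-0.51273249 -0.24152506  3.90640482]
11.05 [0.57497108 0.07697466 0.11179568] [-2.07090423  0.0375612   4.26824609]
```

The force implies about 4.6 mm of travel and the geometry about 6.7 mm. I'll go slightly deeper, hold, then lift straight off.

```bash
python3 -m jog '[[[0,0,0.0007,0,0,0],[0,0,0,0,0,0],[0,0,0,0,0,0],[0,0,0,0,0,0],[0,0,0,0,0,0],[0,0,0,0,0,0],[0,0,0,0,0,0]]]'
python3 -m jog '[[[0,0,-0.002,0,0,0],[0,0,-0.002,0,0,0],[0,0,-0.003,0,0,0],[0,0,-0.004,0,0,0],[0,0,-0.008,0,0,0],[0,0,-0.015,0,0,0],[0,0,-0.02,0,0,0],[0,0,-0.02,0,0,0],[0,0,-0.014,0,0,0],[0,0,0,0,0,0]]]'
python3 -c "
from plant import *;from h import *
s=get_state();delta(s,[.4393,.304,s['tool_pos'][2]],9.2)"
```

```text
clock: 11.92
tool_pos: [0.575, 0.077, 0.1111]
eef_rot: [-0.081, 0.997, 0.0, 0.0]
contact_force: [-1.4, -0.9, 4.6]
opening: 0.272
finger_force: 39.7
clock: 13.18
tool_pos: [0.5756, 0.0772, 0.2003]
eef_rot: [-0.08, 0.997, 0.0, 0.001]
contact_force: [0.4, -0.6, -3.4]
opening: 0.277
finger_force: 39.7
shift [ 9.810e-02  2.458e-01 -2.000e-04] turn z(tool) rad 0.0005 tilt [ 2.5e-03  6.0e-04 -1.0e+00]
```

```bash
python3 -m jog '[[[0.010,0.025,0,0,0,0],[0.013,0.032,0,0,0,0],[0.013,0.032,0,0,0,0],[0.013,0.032,0,0,0,0],[0.013,0.032,0,0,0,0],[0.013,0.032,0,0,0,0],[0.013,0.032,0,0,0,0],[0.010,0.027,0,0,0,0],[0,0,0,0,0,0]]]'
python3 -m jog '[[[0,0,0.03,0,0,0],[0,0,0.03,0,0,0],[0,0,0.03,0,0,0],[0,0,0.02,0,0,0],[0,0,0.01,0,0,0],[0,0,0.006,0,0,0],[0,0,0.003,0,0,0],[0,0,0,0,0,0],[0,0,0,0,0,0]]]'
python3 - <<'E'
from plant import *
from h import *
s=get_state();w=snapshot('wrist');cv2.imwrite('pics/w4.png',w['frame'][...,::-1])
print(s['tool_pos'],s['contact_force'])
E
```

```text
clock: 14.3
tool_pos: [0.4369, 0.3048, 0.1986]
eef_rot: [-0.083, 0.997, 0.001, -0.001]
contact_force: [-0.1, 0.1, -3.1]
opening: 0.266
finger_force: 39.7
clock: 15.42
tool_pos: [0.4392, 0.3023, 0.0705]
eef_rot: [-0.081, 0.997, 0.0, 0.0]
contact_force: [-0.1, 0.6, -4.2]
opening: 0.272
finger_force: 39.7
[0.43923315 0.30228653 0.07051754] [-0.12010828  0.64350332 -4.205982  ]
```

View pics/w4.png

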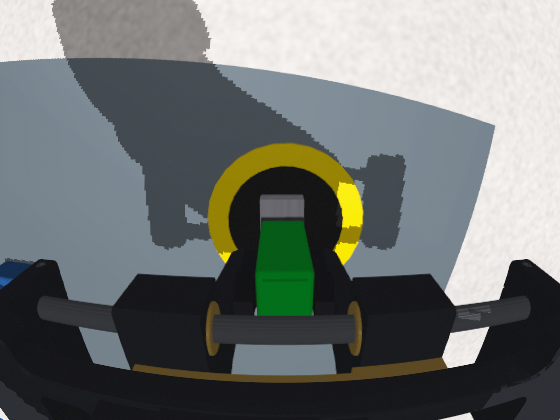

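The stamp is over the pad's black middle: foot at columns 260–304, pad ring at 208–362. Lowering to contact.

```bash
python3 -m jog '[[[0,0,0.002,0,0,0],[0,0,0.0015,0,0,0],[0,0,0.001,0,0,0],[0,0,0.0005,0,0,0],[0,0,0,0,0,0]]]'
python3 -m jog '[[[0,0,0.0005,0,0,0],[0,0,0.0005,0,0,0],[0,0,0,0,0,0]]]'
```

```text
clock: 16.1
tool_pos: [0.4389, 0.3021, 0.065]
eef_rot: [-0.081, 0.997, 0.0, -0.0]
contact_force: [-0.5, 0.3, -3.3]
opening: 0.269
finger_force: 39.7
clock: 16.48
tool_pos: [0.439, 0.3021, 0.0649]
eef_rot: [-0.081, 0.997, 0.0, 0.0]
contact_force: [-1.3, -1.5, 7.5]
opening: 0.265
finger_force: 39.7
```

```bash
python3 -m jog '[[[0,0,-0.0004,0,0,0],[0,0,0,0,0,0]]]' - 5
python3 -m jog '[[[0,0,0,0,0,0],[0,0,0,0,0,0],[0,0,0,0,0,0],[0,0,0,0,0,0]]]' 0.06 5
python3 -m jog '[[[0,0,-0.01,0,0,0],[0,0,-0.02,0,0,0],[0,0,-0.03,0,0,0],[0,0,-0.04,0,0,0],[0,0,-0.04,0,0,0],[0,0,-0.02,0,0,0],[0,0,0,0,0,0],[0,0,0,0,0,0]]]'
python3 - <<'E'
from plant import *
from h import *
s=get_state();t=snapshot('side');a=cv2.resize(t['frame'][120:400,100:420],None,fx=2,fy=2);cv2.imwrite('pics/s5.png',a[...,::-1])
print(s['clock'],s['tool_pos'],s['contact_force'],s['qd'].round(3) if hasattr(s['qd'],'round') else s['qd'])
E
```

```text
clock: 16.73
tool_pos: [0.4391, 0.3016, 0.0647]
eef_rot: [-0.08, 0.997, -0.0, 0.0]
contact_force: [-0.1, -2.4, 4.5]
opening: 0.27
finger_force: 5.0
clock: 17.23
tool_pos: [0.439, 0.3022, 0.0643]
eef_rot: [-0.081, 0.997, 0.0, 0.0]
contact_force: [0.5, -0.9, -0.6]
opening: 0.678
finger_force: 0.0
clock: 18.23
tool_pos: [0.4386, 0.3015, 0.2239]
eef_rot: [-0.081, 0.997, -0.0, -0.0]
contact_force: [-0.1, -0.2, -1.2]
opening: 0.681
finger_force: 0.0
18.225 [0.43855907 0.3015387  0.22385012] [-0.06948984 -0.15702644 -1.22483536] [-0.003  0.016  0.002  0.006  0.001 -0.001  0.001]
```

View pics/s5.png

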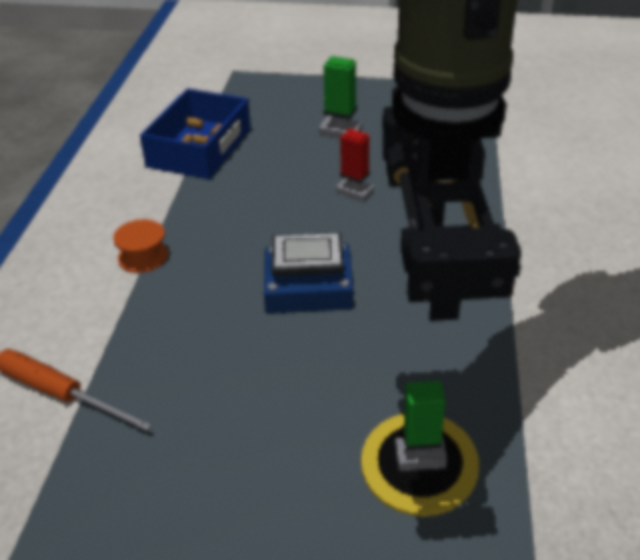

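The stamp stands upright on the pad at crop (423,430), the plate has sprung back, the red stamp hasn't moved and the gripper is clear.

```bash
python3 -c "
from plant import *
print(finish_job())"
```

```text
the job is handed in; nothing more can be done
None
```

The small green stamp was pressed on the middle of the plate by roughly half its travel (5.5 mm by force, about 7.5 mm by position), held for about a second, lifted straight off and set upright on the yellow pad; the red stamp was left alone, and the job is handed in with no verdict shown.

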